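# Flip the wide cutter caddy open

## Robot

A 6-joint arm with a two-finger parallel gripper is mounted at the origin on the work surface. World frame = base frame: x ahead of the robot, y to its left, z up, the work surface at z = 0. Lengths are in m, angles in degrees, forces in N, time in s.
With the tool pointing down it reaches from about 0.4 to 0.825 m from the base axis. Payload 7 kg.
Tool frame: the origin (TCP) lies at the centre of the arm's flange, where the gripper is bolted on; the fingertips stand 178 mm ahead of it and the grasp point (between the pads) lies 159 mm ahead of it (tip_reach is the distance from the TCP to the fingertips, in m); z points along the fingers, y is the line along which they close (so a half turn about z gives the same grasp; the last joint's range is limited). The gripper opens to 88 mm and grips with 3 to 60 N. Pads are 19 mm wide; open, the fingers measure 130 mm over their backs; the gripper's body (78 mm by 193 mm) begins 47 mm behind the grasp point.
Start: joints at [-55.113, 20.546, 0.682, 0, -70.136, -16.507], TCP at [0.213, -0.641, 0.405] pointing down, gripper open.
Joint ranges: [-176.03, 176.03], [-82.01, 121.73], [-58.28, 71.71], [-173.87, 95.51], [-174.79, -0.11], [-173.66, 173.66]. Speed limits (degrees/s): [136.94, 136.94, 172.46, 180, 180, 180].

## Interface

Orientations are given as [roll, pitch, yaw] about the fixed x, y, z axes, in that order (R = Rz(yaw) Ry(pitch) Rx(roll)).
In Python, from plant import * gives the robot as it stands.
- The arm moves only by the shell command python3 -m handwheel 'ROWS'. ROWS is JSON, a list of rows, each a list of 7 numbers: the opening, from -1 (shut) to 1 (fully open), then the shift along the tool's x, y, z as a fraction of full scale, then the turn, a rotation vector about the tool's x, y, z as a fraction of full scale. A call has 1 to 5 rows; each row shifts and turns the commanded pose from where the row before left it, along the tool's axes as they then stand; what a row does not reach is not made up. Full scale, the value 1, is 0.025 m for a shift and 6 degrees for a turn. A row lasts 1/8 s, in which the tool goes at most 62.5 mm and 10.7 degrees, less where a joint would pass 70% of its speed; a pose out of reach is approached as far as the arm can. A call with a number of a shift or a turn outside -1 to 1 is refused whole. A call with a gripper value outside its range is refused whole. The fingers move at their own pace and stop on an object; the grip force is fixed at half the most. Time passes only in rows, so rows that do not move let the fingers close. It gives the time, the measured TCP pose, the force, the opening and the grip force at its end, in the units of the state.
- get_obs(): the state, without advancing time (a new reading comes with each control period).
- snapshot(name): name is "scene" or "top" or "wrist"; returns a dict with "color" (400x640x3 uint8, red, green, blue), "fx", "fy", "cx", "cy" (pixels), "R" (3x3) and "t" (3): a world point X has camera coordinates R X + t; the wrist camera has in their place "tool_from_camera" (4x4, takes a point from camera to tool coordinates, whose origin is the TCP and whose axes are the flange's). Camera axes: x right, y down, z forward; pixel columns grow to the right and rows downward; lengths in m; the calibration is good to about 2 mm. A picture is of the moment at which its call begins: read the wrist's pose just before it. There is no depth.
- close_job(): hands the job in; it is judged then, once.
The state is a dict: "clock": time; "joint_pos": joint angles; "qvel": joint speeds; "tau": joint torques, N m; "tool_pos": TCP position; "orientation": TCP orientation; "force": force on the tool from outside, world axes, zero at the start; "moment": the same for the moment, N m; "opening": finger opening in m; "gripper_force": force on a finger pad.
Only numpy, scipy, OpenCV 4.12 (cv2) and the standard library are available. Lean on these libraries where they do the work, as an engineer would, in place of code of your own. Each camera call takes 0.05 s, during which the arm holds its last target. There are 200 camera calls.

## Task

Open the wider of the two lidded pastry-cutter caddies: with the fingertips, push its lid up from under the turned-up front lip and on past upright, until it leans back against its stop and stays open by itself, then take the hand away. Push only: do not pinch the lid, and do not lift, tip or shift the caddy. Leave the narrower caddy shut and where it is, and do not disturb the bottle or the bowl.

Things in the scene. Friction and masses are not known exactly. Their poses are not given: they have to be found in the camera images.
- wide: the wider caddy: open grey plastic box 110 mm deep (x) by 150 mm wide (y) by 100 mm high, walls 5 mm, 2.5 kg, standing loose on the table; origin at the centre of its underside, z up, its front is the -x side (roughly towards the robot), the lid's hinge runs along the top of its +x side. Steel cutters lie inside below 60 mm
- wide_lid (a joint): hinge angle of the lid of the wider caddy: 0 shut, grows as the front of the lid swings up and away from the robot, 1.57 upright, stop at 1.95 (leaning back). Hardly any friction: balances near 1.5; below that the lid falls shut, beyond about 1.6 it falls back on its stop and stays. The lid weighs about 0.25 kg.
- wide_lid_lip (a point): middle of the lower front edge of the wider lid's lip, moves with the lid. The lid is a metal plate 6 mm thick, as wide as the box, flat for 110 mm from hinge to the box's front wall; from there a full-width lip 35 mm long rises forwards at 55 degrees, 20 mm out in front of the box, free space below it. When shut this point is 130 mm in front of the hinge line, 129 mm above the table
- wide_lid_hinge (a point): middle of the wider lid's hinge line, at caddy x = +55 mm, 100.5 mm above the table, in the plane of the lid's underside; turns with the lid: x away from the lip along the plate, y along the hinge, z out of the lid's top face
- narrow: the narrower caddy: same make, depth, height and lid profile but only 80 mm wide; must stay shut and where it is; origin and axes as for the wider one
- narrow_lid (a joint): hinge angle of the lid of the narrower caddy: 0 shut, grows as the front of the lid swings up and away from the robot, 1.57 upright, stop at 1.95 (leaning back). Hardly any friction: balances near 1.5; below that the lid falls shut, beyond about 1.6 it falls back on its stop and stays. It must stay shut.
- bottle: upright closed bottle, 60 mm across, 170 mm high, loose; origin at the centre of its foot
- bowl: small open bowl, 90 mm across, 45 mm high, loose; origin at the centre of its foot
Not all that is in view belongs to the job. Leave any purple look-alike of the wide alone.

How it is judged (in metres and radians):
At the end, for the whole second after the job is handed in: the wider caddy's lid rests back against its stop (joint over 1.8 rad, still), the caddy stands level within 15 mm of its start; the narrower lid is shut (under 0.1 rad) and its caddy within 20 mm; bottle and bowl are within 30 mm of their starts and the bottle is upright (value of joint wide_lid above 1.8 rad and velocity of joint wide_lid between -0.2 and 0.2 rad/s and value of joint narrow_lid below 0.1 rad and distance of wide from where it was at the start of the episode below 0.015 m and angle between wide's own z axis and vertical below 0.05 rad and distance of narrow from where it was at the start of the episode below 0.02 m and distance of each of bottle, bowl from where it was at the start of the episode below 0.03 m and angle between bottle's own z axis and vertical below 0.1 rad); the robot touches nothing.
It fails at once if a lid is pinched between the fingers (pressed from above and below at once; of the lid, c0 and c1 are the underside and edges, c2 and c3 the top face) (((contact force between the fingers and wide_lid_c0 above 1.5 N or contact force between the fingers and wide_lid_c1 above 1.5 N) and (contact force between the fingers and wide_lid_c2 above 1.5 N or contact force between the fingers and wide_lid_c3 above 1.5 N)) or ((contact force between the fingers and narrow_lid_c0 above 1.5 N or contact force between the fingers and narrow_lid_c1 above 1.5 N) and (contact force between the fingers and narrow_lid_c2 above 1.5 N or contact force between the fingers and narrow_lid_c3 above 1.5 N))).
It fails at once if the wider caddy is lifted, tipped or shifted (15 mm) (distance of wide from where it was at the start of the episode above 0.015 m or height (world z) of wide above 0.012 m or angle between wide's own z axis and vertical above 0.15 rad).
It fails at once if the narrower caddy is opened, lifted or shifted (20 mm) (value of joint narrow_lid above 0.2 rad or distance of narrow from where it was at the start of the episode above 0.02 m).
It fails at once if the bottle or bowl is shifted or lifted (30 mm) or the bottle tipped (distance of any of bottle, bowl from where it was at the start of the episode above 0.03 m or angle between bottle's own z axis and vertical above 0.3 rad).
It also fails if it takes over 42 s, if anything falls off the work surface, if the arm or the gripper's body presses on something with over 40 N, if the wrist force passes 120 N, or if a joint passes its speed limit or range.

## Working session

There is one attempt and no reset: what is moved stays moved. The work goes in short steps, Python scripts to look and compute and a shell command to move; the robot and the scene stay as the last step left them, time stands still between calls to the robot, and variables do not carry over. Pictures are saved under pics/ and viewed, at most 10 in all, crops included, and the job is handed in when it is done.

```bash
mkdir -p pics; ls
python3 - <<'E'
from plant import *
import cv2
o=get_obs();print(o)
for n in("scene","top"):
    s=snapshot(n);cv2.imwrite(f"pics/{n}0.png",s["color"][:,:,::-1]);print(n,s["fx"],s["fy"],s["cx"],s["cy"],s["R"],s["t"])
E
```

```text
pics
{'clock': 0.0, 'joint_pos': array([-5.51133568e+01,  2.05911832e+01,  6.33631438e-01, -2.12678148e-02,
       -7.01364133e+01, -1.65061954e+01]), 'qvel': array([-0.03220796, -0.07435899, -0.0154442 , -0.00334892,  0.06869896,
        0.1406355 ]), 'tau': array([ 7.12865040e-04, -5.82715380e+01,  2.93082529e+01,  6.99788824e+00,
        6.97790732e-03, -1.24563471e-04]), 'tool_pos': array([ 0.21277432, -0.64037562,  0.4037206 ]), 'orientation': array([ 1.79904226e+02, -7.53084566e-03, -1.61626789e+02]), 'force': array([-0.12352369, -0.25341046,  0.07591225]), 'moment': array([ 0.01041153, -0.02958436,  0.03754415]), 'gripper_force': 0.0, 'opening': 0.08771423107505703}
scene 430.3844485027302 430.3844485027302 312.5553083676774 203.77077493363183 [[-0.18250019  0.98306007 -0.01692856]
 [ 0.70767523  0.11938455 -0.69637856]
 [-0.68256095 -0.13906914 -0.71747496]] [ 1.40963204e-03 -2.88006547e-01  1.48676419e+00]
top 436.4994946357629 436.4994946357629 321.2951984928355 188.95309186038435 [[ 0.02907162 -0.99957645  0.00132734]
 [-0.98867645 -0.02895013 -0.14724391]
 [ 0.14721997  0.00296831 -0.98909932]] [0.05630841 0.54168375 1.07773289]
```

View pics/scene0.png

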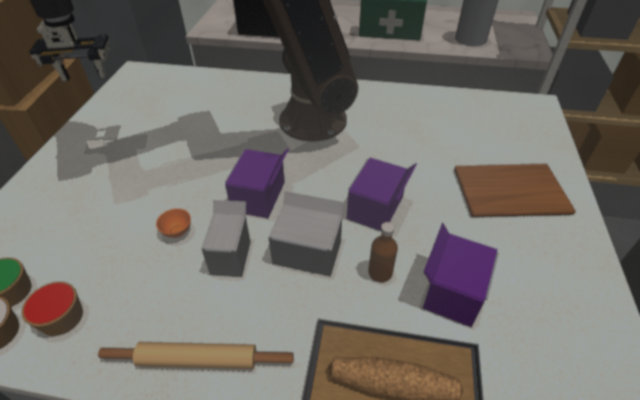

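View pics/top0.png

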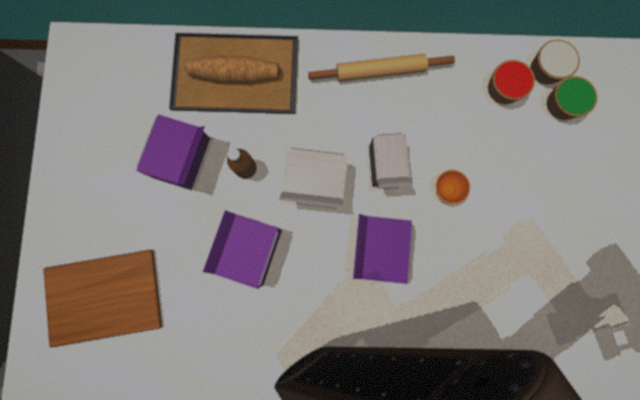

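The scene view shows the grey wide caddy at (307,233), the grey narrow one at (227,238) and the bottle at (383,255). Three purple look-alikes are at (257,182), (378,192) and (461,274). In the top view the wide caddy is at (315,178), the narrow one at (391,160), the bottle at (241,162) and the bowl at (453,187). The grey caddy at (315,178) is the target: it is the wider of the two grey ones. I'll confirm it in one enlarged crop.

Run:
```python
import cv2,numpy as np
a=cv2.imread("pics/top0.png")[125:225,220:420]
b=cv2.imread("pics/scene0.png")[185:285,190:410]
f=lambda x:cv2.resize(x,(780,290 if 0 else int(780*x.shape[0]/x.shape[1])),interpolation=cv2.INTER_CUBIC)
cv2.imwrite("pics/crop.png",cv2.resize(np.vstack([f(a)]),(780,390)));cv2.imwrite("pics/crop2.png",f(b))
```

```text
(no output)
```

View pics/crop.png

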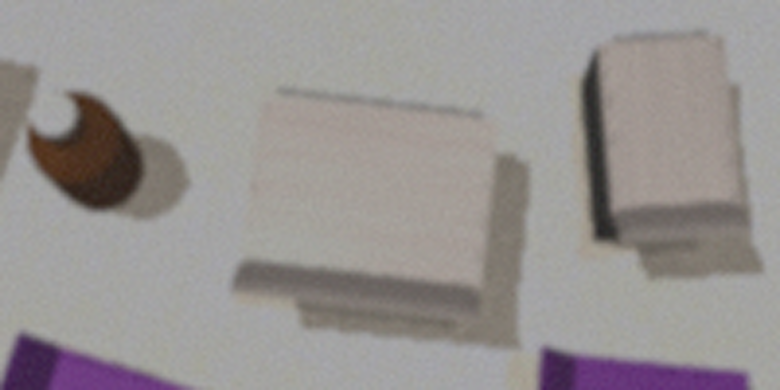

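View pics/crop2.png

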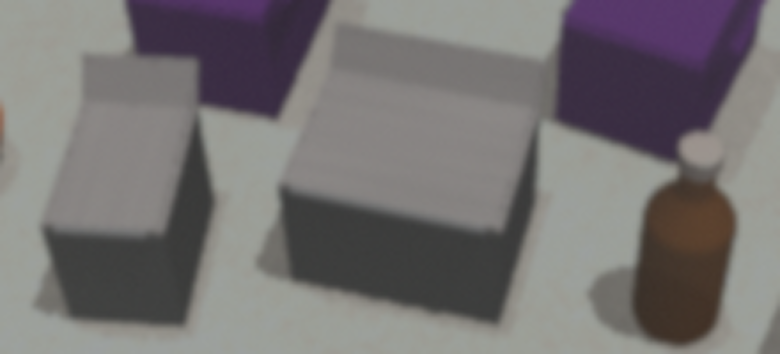

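The crops confirm it. The wide lid has its hinge corners at crop (272,92) and (492,113), its fold at (245,262) and (482,290), and its lip tip at (234,290) and (476,315). It is clearly wider than the narrow caddy and is grey, not purple.

```bash
cat > h.py <<'E'
from plant import *
import numpy as np
def ray(s,p,z):
    d=s["R"].T@np.array([(p[0]-s["cx"])/s["fx"],(p[1]-s["cy"])/s["fy"],1]);c=-s["R"].T@s["t"]
    return c+d*(z-c[2])/d[2]
E
python3 - <<'E'
from h import *
np.set_printoptions(precision=4,suppress=True)
T=snapshot("top");S=snapshot("scene")
tp=lambda u,v:(220+u/3.9-.4,125+v/3.9-.4); sp=lambda u,v:(190+u/3.545-.4,185+v/3.545-.4)
for s,f,nm,L in((T,tp,"top",[("hL",272,92,.106),("hR",492,113,.106),("fL",245,262,.106),("fR",482,290,.106),("lL",234,290,.131),("lR",476,315,.131),("nhL",604,38,.106),("nhR",722,36,.106),("nlL",617,240,.131),("nlR",748,232,.131),("bot",112,180,0.01)]),
 (S,sp,"scene",[("hL",502,231,.106),("hR",283,187,.106),("fL",537,120,.106),("fR",325,77,.106),("lL",545,65,.131),("lR",335,25,.131),("nhL",160,234,.106),("nhR",45,228,.106),("nlL",198,58,.131),("nlR",84,54,.131),("cap",700,150,.17)])):
    for n,u,v,z in L: print(nm,n,ray(s,f(u,v),z)[:2])
print([ray(T,p,0.1)[:2] for p in((245,245),(265,265),(204,270),(356,215),(353,278),(411,282),(237,212),(225,212),(279,228))])
E
```

```text
top hL [0.6283 0.1528]
top hR [0.6189 0.0148]
top fL [0.5204 0.1652]
top fR [0.5073 0.0187]
top lL [0.4997 0.1687]
top lR [0.4889 0.0231]
top nhL [ 0.6693 -0.0546]
top nhR [ 0.6727 -0.1289]
top nlL [ 0.5369 -0.0609]
top nlR [ 0.5441 -0.1399]
top bot [0.5873 0.2666]
scene hL [0.6292 0.1595]
scene hR [0.6177 0.0144]
scene fL [0.5323 0.1682]
scene fR [0.517  0.0184]
scene lL [0.5046 0.1691]
scene lR [0.4904 0.0209]
scene nhL [ 0.6681 -0.0525]
scene nhR [ 0.6759 -0.1261]
scene nlL [ 0.5371 -0.0636]
scene nlR [ 0.5463 -0.1416]
scene cap [0.5978 0.2742]
[array([0.391 , 0.2492]), array([0.3456, 0.1994]), array([0.3298, 0.3425]), array([ 0.4701, -0.0132]), array([ 0.3215, -0.0087]), array([ 0.3163, -0.1451]), array([0.469 , 0.2727]), array([0.4682, 0.3015]), array([0.4336, 0.1702])]
```

The top and scene rays agree: lip centre ≈ (0.496, 0.096), hinge centre ≈ (0.624, 0.086) and caddy yaw ≈ −4.8°. The measured depth is 129 mm (130 given) and the width 147 mm (150 given). I'm moving now: fingers shut, staying high, staging in front of the caddy.

```bash
python3 -m handwheel '[[-1,-1,0.9,0,0,0,0],[-1,-1,0.9,0,0,0,0],[-1,-1,0.9,0,0,0,0],[-1,-1,0.9,0,0,0,0],[-1,-1,0.9,0,0,0,0]]' >/dev/null
python3 -m handwheel '[[-1,-1,0.9,0,0,0,0],[-1,-1,0.9,0,0,0,0],[-1,-1,0.9,0,0,0,0],[-1,-1,0.9,0,0,0,0],[-1,-1,0.9,0,0,0,0]]' >/dev/null
python3 -c "from h import *;o=get_obs();print(o['joint_pos'],o['tool_pos'],o['orientation'],o['clock'])"
python3 -m handwheel '[[-1,-1,0.9,0,0,0,0],[-1,-1,0.9,0,0,0,0],[-1,-0.43,0.95,0,0,0,-0.5],[-1,-0.43,0.95,0,0,0,-0.5],[-1,-0.43,0.95,0,0,0,-0.5]]' >/dev/null
python3 -m handwheel '[[-1,-0.43,0.95,0,0,0,0],[-1,-0.43,0.95,0,0,0,0],[-1,-0.43,0.95,0,0,0,0],[-1,-0.43,0.95,0,0,0,0],[-1,-0.43,0.95,0,0,0,0]]'
python3 -c "from h import *;o=get_obs();print(o['joint_pos'],o['tool_pos'],o['orientation'],o['clock'])"
```

```text
[-2.05581582e+01  5.31918138e+00 -1.93072108e+01 -4.17087040e-03
 -6.53677614e+01 -5.10627749e+01] [ 0.37947968 -0.34715204  0.40467373] [-1.79999275e+02  6.93036450e-03 -1.61622671e+02] 1.45
clock: 2.7
tool_pos: [0.4093, -0.0807, 0.4047]
orientation: [180.0, 0.0, -152.6]
force: [0.5, -0.3, 1.6]
opening: 0.0003
gripper_force: 0.0
[ 1.62099869e+01 -4.84752638e+00 -2.95264497e+01 -5.12191219e-03
 -6.53048476e+01 -7.88325832e+01] [ 0.40927741 -0.08074033  0.40472334] [ 1.79998577e+02  1.68230753e-02 -1.52624736e+02] 2.7
```

```bash
cat >> h.py <<'E'
from scipy.spatial.transform import Rotation as Ro
H=np.array([.624,.0857,0.]);YAW=-4.8
C=Ro.from_euler('z',YAW,degrees=True).as_matrix()
def st(X=None,Z=None,a=None,Y=0.):
    o=get_obs();R=Ro.from_euler('xyz',o['orientation'],degrees=True).as_matrix();p=np.array(o['tool_pos'])
    tip=C.T@(p+.178*R[:,2]-H);zc=C.T@R[:,2];yc=C.T@R[:,1]
    print('t',round(o['clock'],2),'q',o['joint_pos'].round(1),'tcp',p.round(3),'tipXYZ mm',(tip*1e3).round(1),'a',np.degrees(np.arcsin(-zc[2])).round(1),'zc',zc.round(3),'yc',yc.round(3),'F',np.round(C.T@np.array(o['force']),1))
    if a is not None:
        A=np.radians(a);z=np.array([np.cos(A),0,-np.sin(A)]);y=np.array([0,-1.,0]) if yc[1]<0 else np.array([0,1.,0])
        W=C@np.column_stack([np.cross(y,z),y,z])
        print(' turn/6deg',(Ro.from_matrix(R.T@W).as_rotvec(True)/6).round(2))
        tcp=H+C@np.array([X,Y,Z])-.178*W[:,2]
        print(' shift TCP/25mm now-frame',(R.T@(tcp-p)/.025).round(2),'goal-frame',(W.T@(tcp-p)/.025).round(2),'goal tcp',tcp.round(3))
E
python3 -m handwheel '[[-1,-0.4,1,0,0,0,0],[-1,-0.4,1,0,0,0,0],[-1,-0.4,1,0,0,0,0],[-1,-0.4,1,0,0,0,0],[-1,-0.4,1,0,0,0,0]]' >/dev/null
python3 -m handwheel '[[-1,-0.4,1,0,0,0,0],[-1,-0.4,1,0,0,0,0],[-1,0,0,0,0,0,0.9],[-1,0,0,0,0,0,0.9],[-1,0,0,0,0,0,0.9]]' >/dev/null
python3 -m handwheel '[[-1,0,0,0,0,0,0.9],[-1,0,0,0,0,0,0.9],[-1,0,0,0,0,0,0.9],[-1,0,0,0,0,0,0]]' >/dev/null
python3 -c "from h import *;st(-.15,.2,45)"
```

```text
t 4.45 q [  43.4   -6.2  -30.7   -0.   -65.5 -138.4] tcp [0.391 0.106 0.405] tipXYZ mm [-233.7    0.7  226.7] a 90.0 zc [ 0.  0. -1.] yc [0.003 1.    0.   ] F [-0.4 -0.3  0.8]
 turn/6deg [-0.01 -7.5  -0.03]
 shift TCP/25mm now-frame [ 1.68 -0.03  3.15] goal-frame [ 3.42 -0.03  1.04] goal tcp [0.349 0.109 0.326]
```

```bash
python3 -m handwheel '[[-1,0,0,0,0,-1,0],[-1,0,0,0,0,-1,0],[-1,0,0,0,0,-1,0],[-1,0,0,0,0,0,0]]' >/dev/null
python3 -c "from h import *;st(-.15,.2,45)"
```

```text
t 4.95 q [  50.   -12.6  -44.6   19.5  -49.1 -156.6] tcp [0.39  0.105 0.404] tipXYZ mm [-179.7   -0.3  234.9] a 72.0 zc [ 0.308 -0.002 -0.951] yc [ 0.001  1.    -0.001] F [ 0.5 -0.2  0.3]
 turn/6deg [-0.02 -4.51  0.  ]
 shift TCP/25mm now-frame [2.54 0.   2.47] goal-frame [ 3.38 -0.    1.05] goal tcp [0.349 0.109 0.326]
```

```bash
for i in 1 2 3; do python3 -m handwheel '[[-1,0,0,0,0,0,-1],[-1,0,0,0,0,0,-1],[-1,0,0,0,0,0,-1],[-1,0,0,0,0,0,-1],[-1,0,0,0,0,0,-1]]' >/dev/null; done
python3 -c "from h import *;o=get_obs();print(list(o['joint_pos'].round(3)),o['tool_pos'],list(o['orientation'].round(2)))"
for i in 1 2 3; do python3 -m handwheel '[[-1,0,0,0,0,0,-1],[-1,0,0,0,0,0,-1],[-1,0,0,0,0,0,-1],[-1,0,0,0,0,0,-1],[-1,0,0,0,0,0,-1]]' >/dev/null; done
python3 -c "from h import *;st(-.15,.2,45);o=get_obs();print(list(o['joint_pos'].round(3)),o['tool_pos'],list(o['orientation'].round(2)))"
cat > k.py <<'E'
from h import *
from scipy.optimize import least_squares
np.set_printoptions(precision=3,suppress=True)
o=get_obs()
D=[([-55.113,20.591,.634,-.02,-70.136,-16.506],[.2128,-.6404,.4037],[180,0,-161.63]),([-20.558,5.319,-19.307,0,-65.368,-51.063],[.37948,-.34715,.40467],[180,0,-161.62]),
([16.21,-4.848,-29.526,0,-65.305,-78.833],[.40928,-.08074,.40472],[180,0,-152.62]),([43.4,-6.2,-30.7,0,-65.5,-138.4],[.391,.106,.405],[180,0,175.2]),
(list(o['joint_pos']),list(o['tool_pos']),list(o['orientation']))]
e=lambda ax,t:Ro.from_euler(ax,t,degrees=True)
def fk(q,P,s4):
    a,L2,L3,ee,b,lat,d=P
    B=e('z',q[0]);F=B*e('y',q[1]-q[2]);W=F*e('x',s4*q[3])*e('y',-q[4])
    T=W*e('y',90)*e('z',90-q[5])*e('x',0)
    p=np.array([0,0,b])+B.apply([a,lat,0])+(B*e('y',q[1])).apply([0,0,L2])+F.apply([L3,0,ee])+W.apply([d,0,0])
    return p,T
if __name__=="__main__":
  for s4 in(1,-1):
    def res(P):
        r=[]
        for q,p,rpy in D:
            x,T=fk(q,P,s4);r+=list((x-p)*1e3)
        return np.r_[r,1e-2*(np.array(P)-[0,.6,.48,0,.15,-.19,.1])*1e3]
    S=least_squares(res,[0,.6,.48,0,.15,-.19,.1]);print(s4,S.x,S.fun[:-7].round(1))
    for q,p,rpy in D[::4]: print(np.degrees((fk(q,S.x,s4)[1].inv()*e('xyz',rpy)).magnitude()))
E
python3 k.py
```

```text
[np.float64(49.907), np.float64(-12.367), np.float64(-44.294), np.float64(19.352), np.float64(-49.248), np.float64(-66.25)] [0.39157038 0.10620668 0.40489808] [np.float64(-162.15), np.float64(-0.09), np.float64(-94.78)]
t 8.7 q [ 49.9 -12.4 -44.3  19.4 -49.2  23.8] tcp [0.392 0.106 0.405] tipXYZ mm [-178.8    0.8  235.5] a 72.1 zc [ 0.307 -0.001 -0.952] yc [ 0.    -1.     0.002] F [ 0.2 -0.3  0.4]
 turn/6deg [0.01 4.52 0.01]
 shift TCP/25mm now-frame [-2.59  0.03  2.49] goal-frame [-3.44  0.04  1.03] goal tcp [0.349 0.109 0.326]
[np.float64(49.91), np.float64(-12.366), np.float64(-44.294), np.float64(19.352), np.float64(-49.249), np.float64(23.75)] [0.3915698  0.10622427 0.40489352] [np.float64(179.91), np.float64(-17.85), np.float64(-4.75)]
1 [ 0.384  0.662 -0.119  0.375 -0.734 -0.195 -0.102] [-10.2   9.8 -23.1  14.3  -8.3  12.7   6.6  -0.9  13.1   4.1  -0.1  11.5
 -16.   -1.7 -14.2]
179.9821889665754
155.0157215693344
-1 [ 0.298  0.615  0.111  0.066 -0.027 -0.19   0.186] [ -2.5   6.3 -16.2   6.   -0.6   9.1   3.1   2.5   9.3   1.    2.8   8.1
   0.9  -8.  -10.3]
179.99581104096612
180.0
```

```bash
sed -i '/^if __name__/,$d' k.py
sed -i "s/    a,L2,L3,ee,b,lat,d=P/    a,L2,L3,ee,b,lat,d,wy,wz=P/; s/W.apply(\[d,0,0\])/W.apply([d,wy,wz])/; s/90-q\[5\]/-90-q[5]/" k.py
cat >> k.py <<'E'
P0=[0,.6,.48,0,.15,-.19,.1,0,0]
def fit():
    def res(P): return np.r_[np.concatenate([(fk(q,P,-1)[0]-p)*1e3 for q,p,_ in D]),3*(np.array(P)-P0)]
    return least_squares(res,P0,x_scale=.1)
if __name__=="__main__":
    S=fit();print(S.x,S.fun[:-9].round(1));print([np.degrees((fk(q,S.x,-1)[1].inv()*e('xyz',r)).magnitude()).round(2) for q,p,r in D])
E
python3 k.py
```

```text
[-0.025  0.602  0.463  0.     0.217 -0.015  0.219 -0.177  0.026] [ 0.   0.   0.   0.1  0.   0.1  0.   0.   0.1  0.1 -0.1 -0.2 -0.  -0.
 -0. ]
[np.float64(0.09), np.float64(0.01), np.float64(0.02), np.float64(0.2), np.float64(0.0)]
```

```bash
cat > ik.py <<'E'
from k import *
P=fit().x
lo=np.array([-176.03,-82.01,-58.28,-173.87,-174.79,-173.66])+1;hi=np.array([176.03,121.73,71.71,95.51,-.11,173.66])-1
q=np.array(get_obs()['joint_pos'])
def path(a0,q):
    L=[(-.15,.2,a0),(-.15,.095,a0),(-.128,.095,a0)]
    for ph in range(10,110,15):
        r=.120;A=a0+(20-a0)*min(1,ph/90);L.append((-r*np.cos(np.radians(ph)),.1005+r*np.sin(np.radians(ph)),A))
    for X,Z,a in L:
        A=np.radians(a);z=np.array([np.cos(A),0,-np.sin(A)]);y=np.array([0,-1.,0]);W=C@np.column_stack([np.cross(y,z),y,z])
        t=H+C@np.array([X,0,Z])-.178*W[:,2];W=Ro.from_matrix(W)
        f=lambda q:np.r_[(fk(q,P,-1)[0]-t)*1e3,(fk(q,P,-1)[1].inv()*W).as_rotvec(True)]
        S=least_squares(f,np.clip(q,lo+.01,hi-.01),bounds=(lo,hi));q=S.x;print(round(X*1e3),round(Z*1e3),round(a),q.round(0),'err',np.abs(S.fun).max().round(1))
for a0 in(40,50,57): print(a0);path(a0,q)
E
python3 ik.py
```

```text
40
-150 200 40 [ 59. -10. -57.  28. -46.   2.] err 31.7
-150 95 40 [  17.    2.  -43. -102.   -1.  173.] err 16.2
-128 95 40 [  17.    4.  -41. -102.   -1.  173.] err 15.8
-118 121 38 [  16.    2.  -40. -101.   -1.  173.] err 16.5
-109 151 34 [  16.   -1.  -40. -101.   -1.  173.] err 17.2
-92 178 31 [  16.   -2.  -39. -100.   -1.  173.] err 17.5
-69 199 28 [ 16.  -2. -37. -99.  -1. 173.] err 17.4
-41 213 24 [ 15.  -0. -35. -98.  -1. 173.] err 16.9
-10 220 21 [ 14.   2. -32. -97.  -1. 173.] err 16.2
21 219 20 [ 13.   5. -30. -96.  -1. 173.] err 16.6
50
-150 200 50 [ 54. -12. -57.  33. -40.   6.] err 18.1
-150 95 50 [ 48.   1. -57.  10. -21.  31.] err 30.0
-128 95 50 [ 45.   3. -57.  16. -19.  28.] err 28.2
-118 121 47 [ 46.   1. -57.  23. -24.  19.] err 30.0
-109 151 42 [ 47.  -2. -57.  28. -29.  13.] err 33.0
-92 178 37 [ 47.  -2. -57.  34. -33.   7.] err 35.0
-69 199 32 [ 45.  -1. -57.  42. -35.   0.] err 36.7
-41 213 27 [ 42.   1. -57.  51. -37.  -8.] err 37.6
-10 220 22 [ 39.   5. -57.  63. -40. -21.] err 36.8
21 219 20 [ 31.   8. -57.  79. -39. -31.] err 32.9
57
-150 200 57 [ 50. -11. -57.  37. -36.   6.] err 8.4
-150 95 57 [ 47.   1. -57.  21. -25.  20.] err 21.2
-128 95 57 [ 43.   3. -57.  26. -22.  18.] err 19.2
-118 121 53 [ 44.   0. -57.  30. -25.  15.] err 21.3
-109 151 47 [ 46.  -2. -57.  32. -29.  12.] err 25.8
-92 178 41 [ 46.  -3. -57.  36. -31.   7.] err 29.6
-69 199 34 [ 44.  -2. -57.  43. -33.   2.] err 33.1
-41 213 28 [ 42.   0. -57.  51. -35.  -7.] err 35.9
-10 220 22 [ 38.   5. -57.  63. -40. -20.] err 36.6
21 219 20 [ 31.   8. -57.  79. -39. -31.] err 32.9
```

```bash
cat > ik2.py <<'E'
from k import *
P=fit().x
lo=np.array([-176.03,-82.01,-58.28,-173.87,-174.79,-173.66])+1.5;hi=np.array([176.03,121.73,71.71,95.51,-.11,173.66])-1.5
def zd(az,a): A,B=np.radians([a,az]);return C@np.array([np.cos(A)*np.cos(B),np.cos(A)*np.sin(B),-np.sin(A)])
def solve(X,Y,Z,az,a,seeds):
    z=zd(az,a);t=H+C@np.array([X,Y,Z])-.178*z
    out=[]
    for s in seeds:
        f=lambda q:np.r_[((x:=fk(np.r_[q,0],P,-1))[0]-t)*1e3,(x[1].as_matrix()[:,2]-z)*100]
        S=least_squares(f,np.clip(s[:5],lo[:5]+.01,hi[:5]-.01),bounds=(lo[:5],hi[:5]),max_nfev=60)
        if np.abs(S.fun).max()<2 and not any(np.abs(S.x-o).max()<3 for o in out): out.append(S.x)
    return out
if __name__=="__main__":
    seeds=[np.array([q1,5,-30,q4,q5]) for q1 in(-20,20,50) for q4 in(-150,-90,-30,30,80) for q5 in(-30,-80)]
    for az in(-80,-60,-40,-20,0,20,40,60,80):
        for a in(10,25,40,50):
            n=solve(-.126,0,.095,az,a,seeds)
            if n: 
                m=solve(.015,0,.22,az,min(a,30),seeds);print(az,a,[list(x.round()) for x in n],'| end',[list(x.round()) for x in m])
E
time python3 ik2.py
```

```text
-80 10 [[np.float64(60.0), np.float64(49.0), np.float64(-26.0), np.float64(34.0), np.float64(-92.0)]] | end [[np.float64(49.0), np.float64(45.0), np.float64(-15.0), np.float64(47.0), np.float64(-101.0)]]
-80 25 [[np.float64(59.0), np.float64(40.0), np.float64(-29.0), np.float64(33.0), np.float64(-83.0)]] | end [[np.float64(47.0), np.float64(37.0), np.float64(-14.0), np.float64(42.0), np.float64(-93.0)]]
-80 40 [[np.float64(56.0), np.float64(31.0), np.float64(-31.0), np.float64(31.0), np.float64(-73.0)]] | end [[np.float64(47.0), np.float64(35.0), np.float64(-14.0), np.float64(40.0), np.float64(-90.0)]]
-80 50 [[np.float64(53.0), np.float64(25.0), np.float64(-33.0), np.float64(28.0), np.float64(-67.0)]] | end [[np.float64(47.0), np.float64(35.0), np.float64(-14.0), np.float64(40.0), np.float64(-90.0)]]
-60 10 [[np.float64(67.0), np.float64(44.0), np.float64(-44.0), np.float64(48.0), np.float64(-81.0)]] | end [[np.float64(52.0), np.float64(36.0), np.float64(-35.0), np.float64(62.0), np.float64(-89.0)]]
-60 25 [[np.float64(64.0), np.float64(34.0), np.float64(-46.0), np.float64(48.0), np
[... 2730 characters left out ...]
.0), np.float64(-77.0), np.float64(-91.0)]]
80 25 [[np.float64(-21.0), np.float64(30.0), np.float64(-19.0), np.float64(-69.0), np.float64(-75.0)]] | end [[np.float64(-17.0), np.float64(26.0), np.float64(-1.0), np.float64(-67.0), np.float64(-81.0)]]
80 40 [[np.float64(-11.0), np.float64(20.0), np.float64(-21.0), np.float64(-60.0), np.float64(-62.0)]] | end [[np.float64(-15.0), np.float64(24.0), np.float64(-1.0), np.float64(-63.0), np.float64(-77.0)]]
80 50 [[np.float64(-2.0), np.float64(15.0), np.float64(-23.0), np.float64(-51.0), np.float64(-54.0)]] | end [[np.float64(-15.0), np.float64(24.0), np.float64(-1.0), np.float64(-63.0), np.float64(-77.0)]]
real	0m18.357s
user	0m18.858s
sys	0m0.059s
```

```bash
cat > ik3.py <<'E'
from ik2 import *
def frame(az,a,sg):
    z=zd(az,a);y=C@np.array([-np.sin(np.radians(az)),np.cos(np.radians(az)),0])*sg
    return np.column_stack([np.cross(y,z),y,z])
def run(L,sg,q):
    for X,Y,Z,az,a in L:
        W=frame(az,a,sg);t=H+C@np.array([X,Y,Z])-.178*W[:,2];W=Ro.from_matrix(W)
        l=lo.copy();h=hi.copy();l[5]=-400;h[5]=400
        f=lambda q:np.r_[(fk(q,P,-1)[0]-t)*1e3,(fk(q,P,-1)[1].inv()*W).as_rotvec(True)]
        S=least_squares(f,np.clip(q,l+.01,h-.01),bounds=(l,h));q=S.x
        print([round(v*1e3) for v in(X,Y,Z)],az,a,q.round(0),'err',np.abs(S.fun).max().round(1))
if __name__=="__main__":
    q=np.array(get_obs()['joint_pos'])
    for az,a in((20,45),(20,50),(10,50),(30,40)):
        Y=.02;L=[(-.15,Y,.25,60,75),(-.15,Y,.25,60,60),(-.15,Y,.25,60,50),(-.15,Y,.25,45,50),(-.15,Y,.25,(az+45)/2,a),(-.15,Y,.25,az,a),(-.145,Y,.1,az,a),(-.126,Y,.098,az,a)]
        for ph in range(15,110,15): L.append((-.12*np.cos(np.radians(ph)),Y,.1005+.12*np.sin(np.radians(ph)),az,a+(25-a)*min(1,ph/90)))
        L.append((-.1,Y,.25,az,25))
        print('==',az,a);run(L,-1,q)
E
python3 ik3.py
```

```text
== 20 45
[-150, 20, 250] 60 75 [ 32.  -5. -26.  -7. -55. 117.] err 0.0
[-150, 20, 250] 60 60 [ 24.  -9. -30. -22. -45. 134.] err 0.0
[-150, 20, 250] 60 50 [ 13.  -9. -29. -38. -44. 154.] err 0.0
[-150, 20, 250] 45 50 [ 33. -17. -45. -12. -22. 107.] err 0.0
[-150, 20, 250] 32.5 45 [ 41. -20. -57.   7. -12.  74.] err 7.2
[-150, 20, 250] 20 45 [ 47. -20. -57.  19. -24.  46.] err 14.5
[-145, 20, 100] 20 45 [  13.    1.  -41. -102.   -2.  193.] err 2.6
[-126, 20, 98] 20 45 [ 13.   3. -40. -99.  -2. 191.] err 2.4
[-116, 20, 132] 20 41.666666666666664 [ 13.  -0. -39. -98.  -2. 189.] err 2.6
[-104, 20, 160] 20 38.333333333333336 [ 13.  -2. -39. -97.  -2. 188.] err 2.1
[-85, 20, 185] 20 35.0 [ 13.  -3. -37. -95.  -2. 186.] err 0.9
[-60, 20, 204] 20 31.666666666666668 [   6.   -2.  -36. -101.   -8.  196.] err 0.0
[-31, 20, 216] 20 28.333333333333332 [  -2.   -0.  -36. -111.  -16.  210.] err 0.0
[0, 20, 220] 20 25 [  -8.    4.  -36. -119.  -25.  222.] err 0.0
[31, 20, 216] 20 25 [  -8.    7.  -33. -120.  -25.  223.] err 0.0
[-100, 20, 250] 20 25 [  -0.  -10.  -41. -110.  -15.  207.] err 0.0
== 
[... 2522 characters left out ...]
 5.0
[-150, 20, 250] 30 40 [ 42. -21. -57.  -7.  -5.  87.] err 12.9
[-145, 20, 100] 30 40 [ -0.   3. -43. -99. -19. 207.] err 0.0
[-126, 20, 98] 30 40 [ -1.   5. -41. -99. -20. 207.] err 0.0
[-116, 20, 132] 30 37.5 [  2.   1. -40. -95. -19. 200.] err 0.0
[-104, 20, 160] 30 35.0 [  2.  -1. -39. -92. -19. 197.] err 0.0
[-85, 20, 185] 30 32.5 [  1.  -1. -37. -92. -21. 196.] err 0.0
[-60, 20, 204] 30 30.0 [ -2.  -1. -35. -94. -24. 199.] err 0.0
[-31, 20, 216] 30 27.5 [ -6.   2. -33. -98. -27. 204.] err 0.0
[0, 20, 220] 30 25 [  -9.    5.  -32. -102.  -32.  211.] err 0.0
[31, 20, 216] 30 25 [  -9.    8.  -29. -103.  -32.  211.] err 0.0
[-100, 20, 250] 30 25 [ -4.  -9. -39. -95. -27. 199.] err 0.0
```

```bash
cat > p.py <<'E'
from ik3 import *
q=np.array(get_obs()['joint_pos']);Y=.03
for az,a in((20,40),(22,40)):
    L=[(-.15,0,.25,45,72),(-.15,0,.25,60,60),(-.15,0,.25,60,50),(-.15,0,.25,60,40),(-.15,0,.25,60,30),(-.15,0,.25,45,30),(-.15,0,.25,35,30),(-.15,Y,.25,25,30),(-.15,Y,.25,az,30),(-.15,Y,.25,az,35),(-.15,Y,.18,az,35),(-.15,Y,.15,az,a),(-.15,Y,.103,az,a),(-.132,Y,.103,az,a)]
    for ph in range(15,110,15): L.append((-.12*np.cos(np.radians(ph)),Y,.1005+.12*np.sin(np.radians(ph)),az,a+(25-a)*min(1,ph/90)))
    L.append((-.1,Y,.25,az,25))
    print('==',az,a);run(L,1,q)
E
python3 p.py
```

```text
== 20 40
[-150, 0, 250] 45 72 [ 33.  -9. -32.  -3. -49. -81.] err 0.0
[-150, 0, 250] 60 60 [ 20.  -9. -29. -23. -47. -42.] err 0.0
[-150, 0, 250] 60 50 [  9.  -8. -28. -39. -47. -22.] err 0.0
[-150, 0, 250] 60 40 [ -5.  -5. -28. -56. -53.  -1.] err 0.0
[-150, 0, 250] 60 30 [-18.  -1. -29. -69. -63.  18.] err 0.0
[-150, 0, 250] 45 30 [-10. -10. -36. -73. -44.   9.] err 0.0
[-150, 0, 250] 35 30 [  5. -16. -41. -72. -22.  -6.] err 0.0
[-150, 30, 250] 25 30 [ 19. -17. -43. -89.  -2.  -1.] err 4.3
[-150, 30, 250] 20 30 [  13.  -17.  -42. -104.   -2.   15.] err 4.6
[-150, 30, 250] 20 35 [  13.  -17.  -41. -105.   -2.   16.] err 11.0
[-150, 30, 180] 20 35 [  13.   -9.  -43. -104.   -2.   16.] err 1.1
[-150, 30, 150] 20 40 [  13.   -5.  -42. -105.   -2.   16.] err 3.2
[-150, 30, 103] 20 40 [  -1.    2.  -46. -120.  -14.   41.] err 0.0
[-132, 30, 103] 20 40 [  -1.    3.  -45. -119.  -14.   40.] err 0.0
[-116, 30, 132] 20 37.5 [   2.    1.  -42. -115.  -12.   34.] err 0.0
[-104, 30, 160] 20 35.0 [   4.   -1.  -41. -111.  -10.   29.] err 0.0
[-85, 30, 185] 20 32.5 [   3.   -2.  -39. -110.  -11.
[... 1081 characters left out ...]
 -2.  10.] err 3.3
[-150, 30, 103] 22 40 [   0.    2.  -46. -115.  -14.   37.] err 0.0
[-132, 30, 103] 22 40 [   1.    3.  -44. -114.  -14.   36.] err 0.0
[-116, 30, 132] 22 37.5 [   3.    1.  -42. -110.  -12.   30.] err 0.0
[-104, 30, 160] 22 35.0 [   4.   -1.  -40. -107.  -11.   24.] err 0.0
[-85, 30, 185] 22 32.5 [   4.   -2.  -39. -106.  -12.   23.] err 0.0
[-60, 30, 204] 22 30.0 [   1.   -2.  -37. -108.  -15.   26.] err 0.0
[-31, 30, 216] 22 27.5 [  -3.    1.  -36. -112.  -19.   33.] err 0.0
[0, 30, 220] 22 25 [  -7.    4.  -35. -117.  -25.   40.] err 0.0
[31, 30, 216] 22 25 [  -7.    7.  -32. -118.  -25.   41.] err 0.0
[-100, 30, 250] 22 25 [   1.  -10.  -41. -108.  -16.   26.] err 0.0
```

```bash
cat > g.py <<'E'
import sys
from h import *
np.set_printoptions(precision=3,suppress=True)
def go(X=None,Y=None,Z=None,az=None,a=None,n=1):
    o=get_obs();R=Ro.from_euler('xyz',o['orientation'],degrees=True).as_matrix();p=np.array(o['tool_pos'])
    tip=C.T@(p+.178*R[:,2]-H);zc=C.T@R[:,2]
    print('t',round(o['clock'],2),'q',o['joint_pos'].round(0),'tip mm',(tip*1e3).round(1),'az',np.degrees(np.arctan2(zc[1],zc[0])).round(1),'a',np.degrees(np.arcsin(-zc[2])).round(1),'yc',(C.T@R[:,1]).round(2),'F',np.round(C.T@np.array(o['force']),1))
    if a is None:return
    A,B=np.radians([a,az]);z=np.array([np.cos(A)*np.cos(B),np.cos(A)*np.sin(B),-np.sin(A)]);y=np.array([-np.sin(B),np.cos(B),0])
    W=C@np.column_stack([np.cross(y,z),y,z]);rv=Ro.from_matrix(R.T@W).as_rotvec()/n
    d=(H+C@np.array([X,Y,Z])-.178*z@C.T-p)/n
    print(' per row, n=%d: turn'%n,(np.degrees(rv)/6).round(2))
    for k in range(n): print('  shift',(Ro.from_rotvec(rv*k).as_matrix().T@R.T@d/.025).round(2))
if __name__=="__main__": go(*[float(v) for v in sys.argv[1:6]],*[int(v) for v in sys.argv[6:]])
E
for i in 1 2 3 4; do python3 -m handwheel '[[-1,0,0,0,0,0,1],[-1,0,0,0,0,0,1],[-1,0,0,0,0,0,1],[-1,0,0,0,0,0,1],[-1,0,0,0,0,0,1]]' >/dev/null; done
python3 g.py -.15 0 .25 60 50 6
cat > p.py <<'E'
from ik3 import *
q=np.array(get_obs()['joint_pos']);Y=.03
L=[(-.15,0,.25,60,50),(-.15,0,.25,60,40),(-.15,0,.25,60,30),(-.15,0,.22,45,25),(-.13,0.02,.22,30,20),(-.13,Y,.22,20,20),(-.13,Y,.19,20,24),(-.15,Y,.16,20,28),(-.15,Y,.13,20,35),(-.15,Y,.103,20,40)]
run(L,1,q)
E
python3 p.py
```

```text
t 11.2 q [ 50. -12. -44.  19. -49. -97.] tip mm [-178.8    0.8  235.4] az -0.3 a 72.1 yc [-0.82  0.51 -0.27] F [0.9 0.2 0.3]
 per row, n=6: turn [-0.41 -0.86  0.14]
  shift [ 0.51 -0.45  0.17]
  shift [ 0.52 -0.46  0.11]
  shift [ 0.52 -0.47  0.04]
  shift [ 0.51 -0.48 -0.03]
  shift [ 0.5  -0.48 -0.09]
  shift [ 0.48 -0.49 -0.16]
[-150, 0, 250] 60 50 [  9.  -8. -28. -39. -47. -22.] err 0.0
[-150, 0, 250] 60 40 [ -5.  -5. -28. -56. -53.  -1.] err 0.0
[-150, 0, 250] 60 30 [-18.  -1. -29. -69. -63.  18.] err 0.0
[-150, 0, 220] 45 25 [-22.  -2. -39. -84. -54.  29.] err 0.0
[-130, 20, 220] 30 20 [ -22.   -3.  -48. -107.  -46.   44.] err 0.0
[-130, 30, 220] 20 20 [ -18.   -6.  -53. -125.  -39.   54.] err 0.0
[-130, 30, 190] 20 24 [ -16.   -3.  -53. -126.  -36.   55.] err 0.0
[-150, 30, 160] 20 28 [ -15.   -2.  -54. -126.  -33.   56.] err 0.0
[-150, 30, 130] 20 35 [  -6.   -1.  -49. -123.  -21.   47.] err 0.0
[-150, 30, 103] 20 40 [  -1.    2.  -46. -120.  -14.   41.] err 0.0
```

```bash
python3 -m handwheel '[[-1,0.51,-0.45,0.17,-0.41,-0.86,0.14],[-1,0.52,-0.46,0.11,-0.41,-0.86,0.14],[-1,0.52,-0.47,0.04,-0.41,-0.86,0.14],[-1,0.51,-0.48,-0.03,-0.41,-0.86,0.14],[-1,0.5,-0.48,-0.09,-0.41,-0.86,0.14]]' >/dev/null
python3 -m handwheel '[[-1,0.48,-0.49,-0.16,-0.41,-0.86,0.14],[-1,0,0,0,0,0,0]]' >/dev/null
python3 g.py -.15 0 .25 60 30 4
```

```text
t 12.07 q [  9.  -8. -26. -38. -49. -24.] tip mm [-147.6   -2.6  250.2] az 59.4 a 50.0 yc [-0.86  0.5  -0.  ] F [ 0.6 -0.7  0.2]
 per row, n=4: turn [-0.02 -0.83 -0.  ]
  shift [0.6  0.02 0.12]
  shift [0.61 0.02 0.06]
  shift [0.61 0.02 0.01]
  shift [ 0.61  0.02 -0.04]
```

```bash
python3 -m handwheel '[[-1,0.6,0.02,0.12,0,-0.83,0],[-1,0.61,0.02,0.06,0,-0.83,0],[-1,0.61,0.02,0.01,0,-0.83,0],[-1,0.61,0.02,-0.04,0,-0.83,0],[-1,0,0,0,0,0,0]]' >/dev/null
python3 g.py -.14 0.01 .22 40 22 5
```

```text
t 12.7 q [-18.  -2. -27. -67. -63.  16.] tip mm [-152.1    1.1  247.3] az 60.0 a 30.4 yc [-0.87  0.5  -0.  ] F [ 0.7 -1.1 -0.4]
 per row, n=5: turn [ 0.6  -0.28  0.29]
  shift [0.3  0.4  0.29]
  shift [0.32 0.41 0.25]
  shift [0.34 0.42 0.22]
  shift [0.36 0.42 0.18]
  shift [0.38 0.42 0.15]
```

```bash
python3 -m handwheel '[[-1,0.3,0.4,0.29,0.6,-0.28,0.29],[-1,0.32,0.41,0.25,0.6,-0.28,0.29],[-1,0.34,0.42,0.22,0.6,-0.28,0.29],[-1,0.36,0.42,0.18,0.6,-0.28,0.29],[-1,0.38,0.42,0.15,0.6,-0.28,0.29]]' >/dev/null
python3 -m handwheel '[[-1,0,0,0,0,0,0]]' >/dev/null
python3 g.py -.135 0.03 .20 20 22 5
```

```text
t 13.45 q [-25.  -2. -41. -90. -54.  33.] tip mm [-140.8   11.9  221.2] az 40.2 a 21.8 yc [-0.65  0.76 -0.  ] F [ 0.7 -0.6 -0.1]
 per row, n=5: turn [0.62 0.01 0.26]
  shift [0.07 0.54 0.26]
  shift [0.09 0.55 0.22]
  shift [0.1  0.56 0.19]
  shift [0.12 0.57 0.15]
  shift [0.13 0.57 0.11]
```

```bash
python3 -m handwheel '[[-1,0.07,0.54,0.26,0.62,0,0.26],[-1,0.09,0.55,0.22,0.62,0,0.26],[-1,0.1,0.56,0.19,0.62,0,0.26],[-1,0.12,0.57,0.15,0.62,0,0.26],[-1,0.13,0.57,0.11,0.62,0,0.26]]' >/dev/null
python3 -m handwheel '[[-1,0,0,0,0,0,0]]' >/dev/null
python3 g.py -.15 0.03 .13 20 35 6
```

```text
t 14.2 q [ -22.   -5.  -53. -118.  -40.   50.] tip mm [-134.1   30.6  201.6] az 20.2 a 21.6 yc [-0.34  0.94  0.  ] F [-0.5 -0.4 -0.6]
 per row, n=6: turn [ 0.    0.37 -0.  ]
  shift [0.21 0.04 0.11]
  shift [0.2  0.04 0.12]
  shift [0.2  0.04 0.13]
  shift [0.19 0.04 0.14]
  shift [0.19 0.04 0.14]
  shift [0.18 0.04 0.15]
```

```bash
python3 -m handwheel '[[-1,0.21,0.04,0.11,0,0.37,0],[-1,0.2,0.04,0.12,0,0.37,0],[-1,0.2,0.04,0.13,0,0.37,0],[-1,0.19,0.04,0.14,0,0.37,0],[-1,0.19,0.04,0.14,0,0.37,0]]' >/dev/null
python3 -m handwheel '[[-1,0.18,0.04,0.15,0,0.37,0],[-1,0,0,0,0,0,0]]' >/dev/null
python3 g.py -.15 0.03 .103 20 40 4
python3 - <<'E'
from plant import *
import cv2,numpy as np
a=snapshot("scene")["color"][120:300,180:440,::-1];b=snapshot("top")["color"][110:290,200:460,::-1]
cv2.imwrite("pics/pre.png",cv2.resize(np.hstack([a,b]),(800,277),interpolation=cv2.INTER_CUBIC))
cv2.imwrite("pics/wr.png",snapshot("wrist")["color"][:,:,::-1])
E
```

```text
t 15.07 q [  -7.   -3.  -48. -111.  -20.   36.] tip mm [-148.5   30.6  131.3] az 20.1 a 34.8 yc [-0.34  0.94 -0.  ] F [-0.2 -0.1  0.2]
 per row, n=4: turn [0.   0.22 0.  ]
  shift [0.08 0.   0.16]
  shift [0.08 0.   0.16]
  shift [0.07 0.   0.16]
  shift [0.07 0.   0.16]
```

View pics/pre.png

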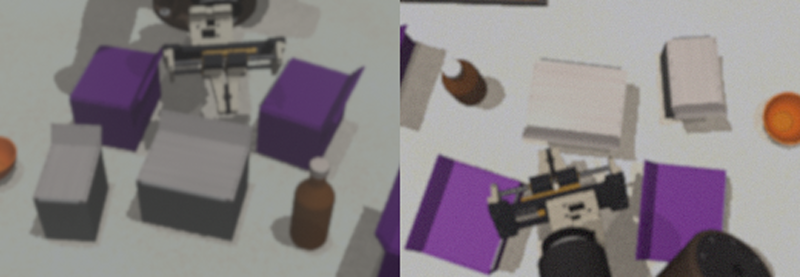

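View pics/wr.png

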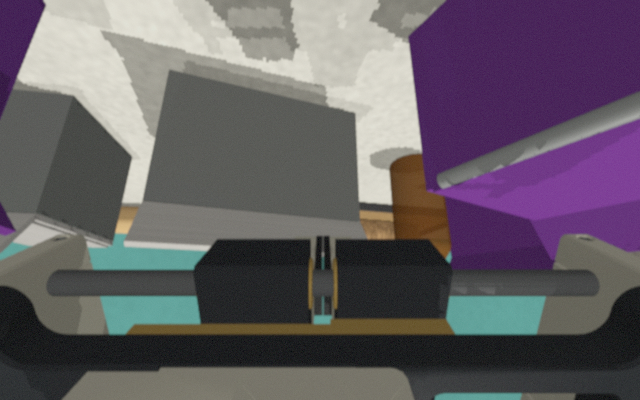

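The fingertips are just in front of the lip at pre-crop (545,150) in the top view. The gripper's left end overhangs a purple box's edge from above, and its right end clears the other purple lip by about 6 mm. I'll descend only as far as needed and shift slightly to −Y.

```bash
python3 g.py -.143 0.024 .107 20 40 4
```

```text
t 15.22 q [  -8.   -3.  -48. -111.  -20.   36.] tip mm [-149.3   30.   130.8] az 20.0 a 34.9 yc [-0.34  0.94  0.  ] F [-0.5  0.1  0.9]
 per row, n=4: turn [ 0.    0.21 -0.  ]
  shift [ 0.01 -0.08  0.17]
  shift [ 0.01 -0.08  0.17]
  shift [ 0.01 -0.08  0.17]
  shift [ 0.   -0.08  0.18]
```

```bash
python3 -m handwheel '[[-1,0.01,-0.08,0.17,0,0.21,0],[-1,0.01,-0.08,0.17,0,0.21,0],[-1,0.01,-0.08,0.17,0,0.21,0],[-1,0,-0.08,0.18,0,0.21,0],[-1,0,0,0,0,0,0]]' >/dev/null
python3 g.py -.126 0.024 .107 20 40 3
python3 - <<'E'
from plant import *
import cv2,numpy as np
a=snapshot("scene")["color"][150:230,220:420,::-1];b=snapshot("top")["color"][160:240,220:420,::-1]
cv2.imwrite("pics/pre2.png",cv2.resize(np.vstack([a,b]),(720,576),interpolation=cv2.INTER_CUBIC))
E
```

```text
t 15.85 q [  4.  -1. -43. -99.  -9.  17.] tip mm [-143.    24.1  107.1] az 20.1 a 39.9 yc [-0.34  0.94  0.  ] F [-1.1  1.1 -0.1]
 per row, n=3: turn [ 0.  0. -0.]
  shift [-0.14 -0.08  0.16]
  shift [-0.14 -0.08  0.16]
  shift [-0.14 -0.08  0.16]
```

View pics/pre2.png

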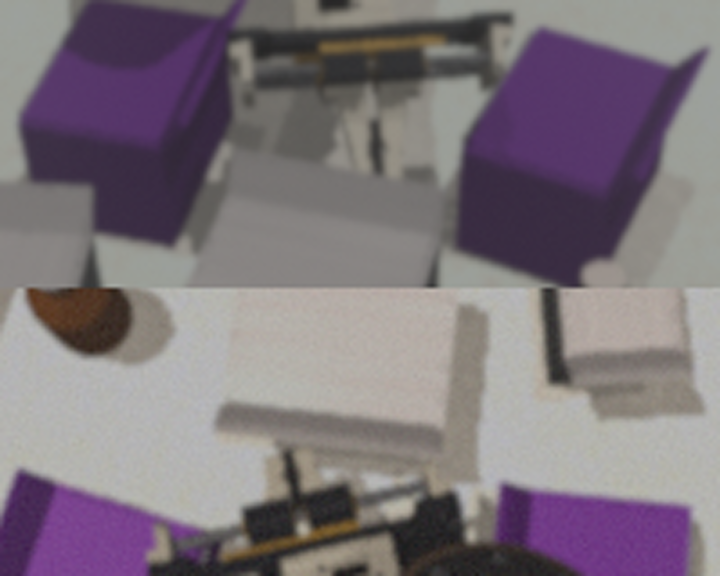

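The tips are tucked under the lip at (290,455) in the lower half. Both purple boxes are clear and no contact force shows. Next I go in and up.

```bash
python3 -m handwheel '[[-1,-0.14,-0.08,0.16,0,0,0],[-1,-0.14,-0.08,0.16,0,-0.1,0],[-1,-0.14,-0.08,0.16,0,-0.1,0],[-1,0,0,0,0,0,0]]' >/dev/null
python3 g.py -.119 0.024 .132 20 34 4
```

```text
t 16.45 q [  -2.    1.  -43. -105.  -14.   26.] tip mm [-127.3   23.5  107.2] az 20.0 a 39.1 yc [-0.34  0.94  0.  ] F [-13.    2.4  -0.6]
 per row, n=4: turn [ 0.   -0.21 -0.01]
  shift [-0.09 -0.02 -0.09]
  shift [-0.09 -0.02 -0.09]
  shift [-0.09 -0.02 -0.08]
  shift [-0.09 -0.02 -0.08]
```

```bash
python3 -m handwheel '[[-1,0.05,0.08,-0.18,0,0,0],[-1,0,0,0,0,0,0]]'
python3 g.py -.130 0.024 .117 20 36 2
```

```text
clock: 16.7
tool_pos: [0.3632, 0.0842, 0.2231]
orientation: [180.0, 51.2, -165.0]
force: [-5.7, -2.8, -0.4]
opening: 0.0005
gripper_force: 2.3
t 16.7 q [  -0.   -0.  -43. -104.  -12.   24.] tip mm [-129.4   23.9  111.5] az 19.9 a 38.8 yc [-0.34  0.94  0.  ] F [-5.5 -3.2 -0.4]
 per row, n=2: turn [-0.01 -0.24 -0.01]
  shift [ 0.1   0.   -0.07]
  shift [ 0.09  0.   -0.08]
```

```bash
python3 -m handwheel '[[-1,0.1,0,-0.1,0,-0.2,0],[-1,0.1,0,-0.1,0,-0.2,0],[-1,0,0,0,0,0,0]]' >/dev/null
python3 g.py -.119 0.024 .140 20 32 4
python3 - <<'E'
from plant import *
import cv2,numpy as np
s=snapshot("top")["color"][:,:,::-1].copy();cv2.imwrite("pics/now.png",s);o=cv2.imread("pics/top0.png")
g=lambda i:cv2.cvtColor(i,cv2.COLOR_BGR2GRAY).astype(np.float32)
for n,(r0,r1,c0,c1) in dict(lidback=(135,185,265,365),ref=(20,120,165,305),narrow=(125,200,360,420)).items():
    print(n,cv2.phaseCorrelate(g(o)[r0:r1,c0:c1],g(s)[r0:r1,c0:c1],cv2.createHanningWindow((c1-c0,r1-r0),cv2.CV_32F)))
E
```

```text
t 17.07 q [  -9.    0.  -46. -111.  -20.   37.] tip mm [-131.2   22.8  116.7] az 19.9 a 36.4 yc [-0.34  0.94  0.  ] F [-2.8  1.4 -0.2]
 per row, n=4: turn [-0.   -0.18 -0.01]
  shift [-0.12 -0.03 -0.04]
  shift [-0.12 -0.03 -0.04]
  shift [-0.12 -0.03 -0.03]
  shift [-0.12 -0.03 -0.03]
lidback ((0.04680248548572763, 0.03512235600620528), 0.9777726415634155)
ref ((-0.1284342371116054, 0.0038325275332695696), 1.0996364072958629)
narrow ((-0.020886476854848013, 0.5384878892949274), 1.0076881663004558)
```

```bash
python3 -m handwheel '[[-1,-0.1,0,-0.1,0,-0.18,0],[-1,-0.12,-0.03,-0.06,0,-0.18,0],[-1,-0.12,-0.03,-0.03,0,-0.18,0],[-1,-0.12,-0.03,-0.03,0,-0.18,0],[-1,0,0,0,0,0,0]]'
python3 g.py -.104 0.024 .165 20 30 4
```

```text
clock: 17.75
tool_pos: [0.3592, 0.0811, 0.2352]
orientation: [179.9, 58.0, -165.0]
force: [-6.4, 0.1, 0.4]
opening: 0.0007
gripper_force: 2.6
t 17.75 q [ -14.   -0.  -48. -115.  -27.   44.] tip mm [-121.6   24.7  140.9] az 19.9 a 32.0 yc [-0.34  0.94  0.  ] F [-6.4 -0.4  0.4]
 per row, n=4: turn [-0.   -0.08 -0.  ]
  shift [-0.23 -0.07  0.01]
  shift [-0.23 -0.07  0.01]
  shift [-0.23 -0.07  0.02]
  shift [-0.23 -0.07  0.02]
```

Run:
```python
from plant import *
import cv2,numpy as np
a=snapshot("scene")["color"][130:280,200:420,::-1];b=snapshot("top")["color"][120:240,250:420,::-1]
cv2.imwrite("pics/lift.png",np.hstack([cv2.resize(a,(440,300),interpolation=cv2.INTER_CUBIC),cv2.resize(b,(360,300),interpolation=cv2.INTER_CUBIC)]))
```

```text
(no output)
```

View pics/lift.png

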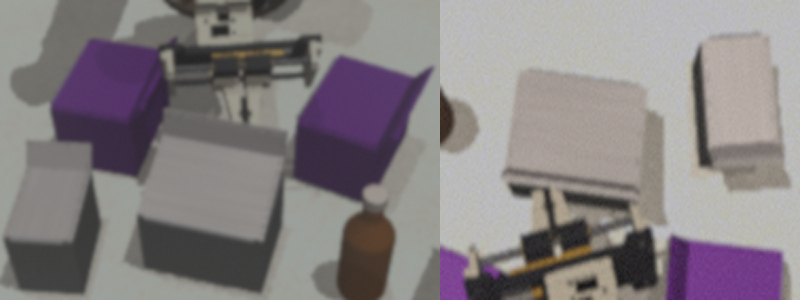

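The lid is raised about 15° and riding on the fingertips at right crop (545,190). The box, the narrow caddy and the bottle have not moved. I continue along the arc.

```bash
python3 -m handwheel '[[-1,-0.23,-0.07,0.01,0,-0.08,0],[-1,-0.23,-0.07,0.01,0,-0.08,0],[-1,-0.23,-0.07,0.02,0,-0.08,0],[-1,-0.23,-0.07,0.02,0,-0.08,0],[-1,0,0,0,0,0,0]]' >/dev/null
python3 g.py -.078 0.024 .190 20 28 5
```

```text
t 18.48 q [ -11.   -2.  -45. -112.  -25.   38.] tip mm [-103.4   24.6  166.1] az 20.0 a 30.0 yc [-0.34  0.94  0.  ] F [-5.5  1.4  3. ]
 per row, n=5: turn [ 0.   -0.07 -0.  ]
  shift [-0.21 -0.07  0.07]
  shift [-0.21 -0.07  0.07]
  shift [-0.21 -0.07  0.07]
  shift [-0.21 -0.07  0.07]
  shift [-0.21 -0.07  0.07]
```

```bash
python3 -m handwheel '[[-1,-0.21,-0.07,0.07,0,-0.07,0],[-1,-0.21,-0.07,0.07,0,-0.07,0],[-1,-0.21,-0.07,0.07,0,-0.07,0],[-1,-0.21,-0.07,0.07,0,-0.07,0],[-1,-0.21,-0.07,0.07,0,-0.07,0]]' >/dev/null
python3 g.py -.035 0.024 .207 20 26 6
python3 - <<'E'
from plant import *
import cv2,numpy as np
a=snapshot("scene")["color"][130:280,200:420,::-1];b=snapshot("top")["color"][120:240,250:420,::-1]
cv2.imwrite("pics/lift2.png",np.hstack([cv2.resize(a,(440,300),interpolation=cv2.INTER_CUBIC),cv2.resize(b,(360,300),interpolation=cv2.INTER_CUBIC)]))
E
```

```text
t 19.1 q [ -10.   -3.  -42. -111.  -24.   35.] tip mm [-77.7  24.  190.3] az 20.0 a 27.9 yc [-0.34  0.94  0.  ] F [-1.1  1.2  0. ]
 per row, n=6: turn [-0.   -0.05 -0.  ]
  shift [-0.18 -0.1   0.19]
  shift [-0.18 -0.1   0.19]
  shift [-0.18 -0.1   0.19]
  shift [-0.18 -0.1   0.19]
  shift [-0.18 -0.1   0.19]
  shift [-0.18 -0.1   0.19]
```

View pics/lift2.png

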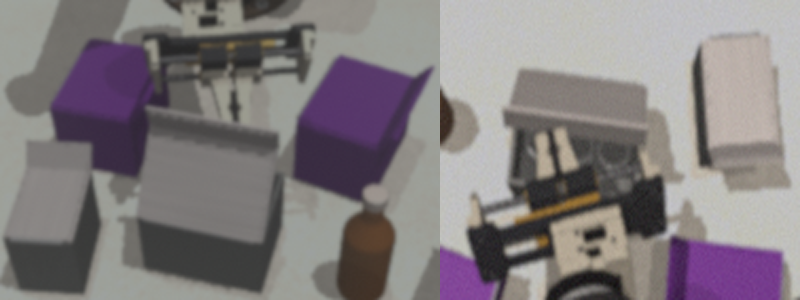

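The lid is now about 50° open with the fingertips behind its underside at right crop (560,135). The boxes are in place. I push on past upright.

```bash
python3 -m handwheel '[[-1,-0.18,-0.1,0.19,0,-0.05,0],[-1,-0.18,-0.1,0.19,0,-0.05,0],[-1,-0.18,-0.1,0.19,0,-0.05,0],[-1,-0.18,-0.1,0.19,0,-0.05,0],[-1,-0.18,-0.1,0.19,0,-0.05,0]]' >/dev/null
python3 -m handwheel '[[-1,-0.18,-0.1,0.19,0,-0.05,0]]' >/dev/null
python3 g.py .02 0.024 .21 20 25 8
```

```text
t 19.95 q [ -11.    0.  -38. -112.  -25.   36.] tip mm [-34.9  22.9 204.8] az 19.9 a 26.2 yc [-0.34  0.94  0.  ] F [-0.2  0.9  1.3]
 per row, n=8: turn [-0.   -0.03 -0.  ]
  shift [-0.12 -0.09  0.22]
  shift [-0.12 -0.09  0.22]
  shift [-0.12 -0.09  0.22]
  shift [-0.12 -0.09  0.22]
  shift [-0.12 -0.09  0.22]
  shift [-0.12 -0.09  0.22]
  shift [-0.12 -0.09  0.22]
  shift [-0.11 -0.09  0.22]
```

```bash
python3 -m handwheel '[[-1,-0.12,-0.09,0.22,0,0,0],[-1,-0.12,-0.09,0.22,0,0,0],[-1,-0.12,-0.09,0.22,0,0,0],[-1,-0.12,-0.09,0.22,0,0,0],[-1,-0.12,-0.09,0.22,0,0,0]]' >/dev/null
python3 -m handwheel '[[-1,-0.12,-0.09,0.22,0,0,0],[-1,-0.12,-0.09,0.22,0,0,0],[-1,0,0,0,0,0,0],[-1,0,0,0,0,0,0]]' >/dev/null
python3 g.py -.12 0.024 .26 20 25 8
```

```text
t 21.07 q [ -10.    4.  -34. -112.  -24.   35.] tip mm [ 11.   23.1 206.4] az 19.9 a 26.3 yc [-0.34  0.94  0.  ] F [ 1.2 -0.2  0.3]
 per row, n=8: turn [-0.   -0.03 -0.  ]
  shift [ 0.05  0.23 -0.67]
  shift [ 0.05  0.23 -0.67]
  shift [ 0.05  0.23 -0.67]
  shift [ 0.05  0.23 -0.67]
  shift [ 0.04  0.23 -0.67]
  shift [ 0.04  0.23 -0.67]
  shift [ 0.04  0.23 -0.67]
  shift [ 0.04  0.23 -0.67]
```

Contact force is gone, so the lid should have fallen back. I retreat and check.

```bash
python3 -m handwheel '[[-1,0.05,0.1,-0.3,0,0,0],[-1,0.05,0.23,-0.67,0,0,0],[-1,0.05,0.23,-0.67,0,0,0],[-1,0.05,0.23,-0.67,0,0,0],[-1,0.05,0.23,-0.67,0,0,0]]' >/dev/null
python3 -m handwheel '[[-1,0.05,0.23,-0.67,0,0,0],[-1,0.05,0.23,-0.67,0,0,0],[-1,0.05,0.23,-0.67,0,0,0],[-1,0,0,0,0,0,0],[-1,0,0,0,0,0,0]]' >/dev/null
python3 g.py
python3 - <<'E'
from plant import *
import cv2,numpy as np
A=snapshot("scene")["color"][:,:,::-1].copy();B=snapshot("top")["color"][:,:,::-1].copy()
a=A[130:280,200:420];b=B[80:200,250:420]
cv2.imwrite("pics/end.png",np.hstack([cv2.resize(a,(440,300),interpolation=cv2.INTER_CUBIC),cv2.resize(b,(360,300),interpolation=cv2.INTER_CUBIC)]))
g=lambda i:cv2.cvtColor(i,cv2.COLOR_BGR2GRAY).astype(np.float32)
def pc(o,s,w):
    r0,r1,c0,c1=w;return cv2.phaseCorrelate(g(o)[r0:r1,c0:c1],g(s)[r0:r1,c0:c1],cv2.createHanningWindow((c1-c0,r1-r0),cv2.CV_32F))
o=cv2.imread("pics/scene0.png");print('wide lower wall',pc(o,A,(235,280,262,350)),'narrow',pc(o,A,(200,280,198,255)),'bottle',pc(o,A,(222,288,355,410)))
E
```

```text
t 22.32 q [ 13. -14. -40. -86.  -2.  -4.] tip mm [-110.6   22.7  245.7] az 19.9 a 25.7 yc [-0.34  0.94  0.  ] F [-0.3  0.1  0.3]
wide lower wall ((0.25390002022693636, 0.6385766696798427), 0.5030269321394555) narrow ((-0.011302332672411097, 0.15070884667346007), 0.9374668018023173) bottle ((-0.02493927990282785, 0.046274317169235246), 0.9436373545063866)
```

View pics/end.png

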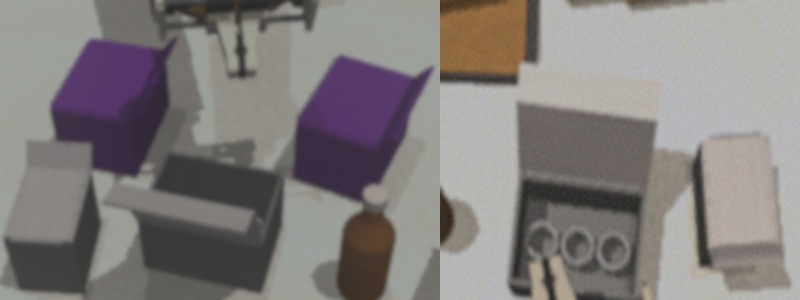

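The wide lid leans back open, with the cutters visible at right crop (578,245). The hand is clear, and the boxes and bottle are in place. I'm handing in.

```bash
python3 -c "from plant import *;print(close_job())"
```

```text
the job is handed in; nothing more can be done
None
```

The wide caddy's lid was pushed open past upright and now leans back on its stop. The narrow caddy and bottle measured unmoved, the bowl was never approached, the hand is clear, and the job was handed in at about 22 s; no verdict came back.

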